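# Thread the tie rod through the tiers of a condiment carrier

### The arm

A 6-joint arm with a two-finger parallel gripper is mounted at the origin on the work surface. World frame = base frame: x ahead of the robot, y to its left, z up, the work surface at z = 0. Lengths are in mm, angles in rad, forces in N, time in s.
With the tool pointing down it reaches from about 400 to 925 mm from the base axis. Payload 12.5 kg.
Tool frame: the origin (TCP) lies on the centre line of the jaws, within the pads' length; the fingertips stand 22 mm ahead of it and the grasp point (between the pads) lies 3 mm ahead of it; z points along the fingers, x is the direction in which the jaws open and shut, and the axes are right-handed (so a half turn about z gives the same grasp; the last joint's range is limited). The gripper opens to 95 mm and grips with 3 to 60 N. Pads are 20 mm wide; open, the fingers measure 119 mm over their backs; the gripper's body (75 mm by 180 mm) begins 59 mm behind the grasp point.
Start: joints at [-1.417, 0.491, 1.559, -0, 1.092, -0.106], TCP at [160.577, -604.036, 236.661] pointing down, gripper open.
Joint ranges: [-3.1, 3.1], [-0.84, 2.19], [0.05, 2.79], [-1.13, 4.28], [0.06, 2.93], [-2.69, 2.69]. Speed limits (rad/s): [2.22, 2.22, 2.79, 3.14, 3.14, 3.14].

### API

Orientations are given as a rotation vector (axis times angle).
In Python, from bench import telemetry, optics, close_job, spotter gives the robot as it stands.
- The arm moves only by the tool jog_arm, never from a script. Its argument "commands" is a list that holds one entry, the list of rows, each a list of 5 numbers: the shift along the world's x, y, z scaled (see below), then the turn about the world's z scaled (see below), then the closure, from 0 (fully open) to 1 (shut). A call has 1 to 5 rows; each row shifts and turns the commanded pose from where the row before left it; what a row does not reach is not made up. The controller multiplies each number of a shift by 250 mm and each number of a turn by 360 degrees. A row lasts 1/10 s, in which the tool goes at most 50 mm and 8.59 degrees, less where a joint would pass 70% of its speed; a pose out of reach is approached as far as the arm can. A call with a number of a shift or a turn outside -1 to 1 is refused whole. A call with a gripper value outside its range is refused whole. The fingers move at their own pace and stop on an object; the grip force is fixed at half the most. Time passes only in rows, so rows that do not move let the fingers close. It gives the time, the measured TCP pose, the force and the opening at its end, in the units of the state.
- telemetry.observe(): the state, without advancing time (a new reading comes with each control period).
- optics.capture(name): name is "side" or "top"; returns the picture (384x512x3 uint8, red, green, blue); there is no depth.
- optics.camera_params(name): a dict with "vertical_fov" (degrees; the focal length in pixels is half the picture's height over the tangent of half this angle, whatever the lens; pixels are square), "cx", "cy" (the principal point, pixels), "dist_coeffs" ([k1, k2, p1, p2, k3] as OpenCV has them; the pictures are not rectified), "pose" (4x4, takes a point from camera to world coordinates). Camera axes: x right, y up, looking along -z (the intrinsics and any distortion apply to the point x, -y, -z); pixel columns grow to the right and rows downward; lengths in mm; the calibration is good to about 2 mm. A picture is of the moment at which its call begins. camera_params takes no time and is no camera call.
- close_job(): hands the job in, once; it reports no verdict.
Trained networks look in the newest picture that a camera, given by its name, has taken for a name from the list of things; names that differ only in an ending like _2 or _b are one class to them, and where a whole thing is asked for, a point or a joint stands for the part that bears it (a point fixed in the world has none). Each returns a list of dicts, best first, with "score" (0 to 1); they miss things now and then, are a little off and sometimes report something else, mostly with a low value. They report only what shows in the picture. A call takes as long as a camera call. They do not tell look-alikes from the thing itself.
- spotter.boxes_of(thing, camera): "rect" ([left, top, right, bottom] as shares, 0 to 1, of the picture: columns of its width, rows of its height, round what is visible of it).
- spotter.place_of(thing, camera): "centre" ([row, column] as shares, 0 to 1, of the picture: columns of its width, rows of its height: a listed point, or the origin of a listed thing).
The state is a dict: "time": time; "q": joint angles; "qd": joint speeds; "joint_torque": joint torques, N m; "tcp_pos": TCP position; "eef_rot": TCP orientation; "wrist_force": force on the tool from outside, world axes, zero at the start; "wrist_torque": the same for the moment, N m; "finger_gap": opening from 0.0 (shut) to 1.0 (fully open).
Only numpy, scipy, OpenCV 4.12 (cv2) and the standard library are available. Lean on these libraries where they do the work, as an engineer would, in place of code of your own. Each camera call takes 0.05 s, during which the arm holds its last target.

### The job

Take the orange-handled tie rod out of its holder and thread it down through the holes of all three trays of the condiment carrier and into the hole in its foot, until its collar sits down on the top tray; then let go. The trays lie loose and a little out of line with one another, so feel for each hole and coax the trays into line with the rod instead of forcing it, which would bend the trays: never press harder than about 20 N. Leave the shakers, the bottles and the sugar pot where they stand.

Things in the scene. Friction and masses are not known exactly. Their poses are not given: they have to be found in the camera images.
- rod: Tie rod, upright in its holder at the start. Steel shaft 12 mm in diameter, 112 mm long below its collar, polished and slippery; its last 4 mm taper to a flat end 9.5 mm across. Above it a collar 32 mm across, 6 mm thick, then an orange handle. 168 mm long overall, 0.18 to 0.28 kg. Origin: centre of the flat lower end; z points up along the shaft to the handle.
- rod_grip (a point): Grip point on the axis of the rod's round orange handle (22 mm in diameter, 50 mm tall, black rings), 145 mm above the rod's lower end, 27 mm above the collar's upper face; the handle spans 118 to 168 mm above the rod's end.
- holder: Square grey plastic post fixed upright on the table, 50 x 50 mm, 116 mm high, on a black 70 mm foot, with an 18 mm hole down its middle; the rod stands in it with its collar on its top. It stands left or right of the carrier. Origin: centre of its underside.
- carrier: Carrier, fixed, at some yaw: black foot 200 x 190 x 20 mm, two clear side cheeks 138 mm high, 181 mm apart along y, and between them three loose green trays (brass rings round their holes), 150 x 148 mm, one above another, each with a 14 mm hole at its middle, 8 mm thick there; upper faces at the holes 52, 86 and 120 mm above the table; rims 8 mm higher. Origin: middle of the foot's underside; z up.
- foot_hole (a point): Centre of the upright 14 mm hole through the foot, on the foot's upper face, 20 mm above the table. At the start each tray's hole is off this axis by up to 6.5 mm along the carrier's x and along its y, each tray differently; the lower two, covered by the top one, by at least 3 mm. A tray can be shifted to 9 mm off the axis and stays where it is put.
- top_hole (a point): Centre of the 14 mm hole in the top tray, on its upper face, 120 mm above the table; moves with that tray. Any tray shifts under a side push of 1 to 3 N at its hole. Pressed down it yields springily, 0.7 mm per N after the first 0.6 N, up to 6 mm. A rod end within 2 mm of a hole's centre drops in; farther off it stands on the tray, and pressed lightly (2 to 5 N) slides over it.
- sugar_pot: Steel sugar pot with lid and knob, 88 mm across, 98 mm high, loose. Origin: centre of its underside.
- big_shaker: Amber glass shaker with black cap, 60 mm across, 105 mm high, loose. Origin: centre of its underside.
- small_shaker: Amber glass shaker with black cap, 50 mm across, 85 mm high, loose. Origin: centre of its underside.
- blue_bottle: White squeeze bottle with blue cap, 68 mm across, 185 mm high, loose. Origin: centre of its underside.
- yellow_bottle: Yellow squeeze bottle, 68 mm across, 185 mm high, loose. Origin: centre of its underside.
Not all that is in view belongs to the job. Leave any green look-alike of the rod alone.

How it is judged (in metres and radians):
On the way, in this order (a step that is already met when the one before it is completed fails the run):
1. the rod is lifted clear of its holder (height (world z) of rod above 0.118 m and angle between rod's own z axis and vertical below 0.3 rad), for 0.1 s.
2. the rod's end is through the top tray (z of rod in the frame of top_hole below -0.008 m and horizontal distance between rod and top_hole below 0.008 m), for 0.1 s.
At the end, for the whole second after the job is handed in: The rod stands upright (within 0.06 rad) and still through all three trays, its end inside the foot's hole (at least 7 mm below the foot's upper face and within 4 mm of its axis), its collar down on the top tray (within 3.5 mm) (z of rod in the frame of top_hole below -0.1085 m and height (world z) of rod below 0.013 m and horizontal distance between rod and carrier below 0.004 m and angle between rod's own z axis and vertical below 0.06 rad and linear speed of rod below 0.02 m/s); the robot touches nothing.
It fails at once if the rod presses on the carrier (trays, foot or cheeks together) with more than 22 N (contact force between rod and carrier above 22 N).
It fails at once if a bystander (sugar pot, shaker, bottle) is shifted by more than 20 mm (distance of any of sugar_pot, big_shaker, small_shaker, blue_bottle, yellow_bottle from where it was at the start of the episode above 0.02 m).
It also fails if it takes over 72 s, if anything falls off the work surface, if the arm or the gripper's body presses on something with over 40 N, if the wrist force passes 120 N, or if a joint passes its speed limit or range.

## Working session

There is one attempt and no reset: what is moved stays moved. The work goes in short steps, Python scripts to look and compute and a tool call to move; the robot and the scene stay as the last step left them, time stands still between calls to the robot, and variables do not carry over. Pictures are saved under pics/ and viewed, and the job is handed in when it is done.

Besides the shell and the picture viewer there is one more tool, called after ">>>" by a JSON object that holds its "fn" and its "kwargs", one argument or row to a line. jog_arm: Moves the arm, as the interface text tells. Shifts and turns lie within -1 to 1; 1 stands for 250 mm of shift or 360 degrees of turn. Its arguments: {"type":"object","properties":{"commands":{"type":"array"}},"required":["commands"]}

```bash
ls; mkdir -p pics; cat > h.py <<'E'
import numpy as np,cv2
from bench import telemetry,optics,spotter,close_job
def K(n,shape=(384,512)):
    p=optics.camera_params(n);f=shape[0]/2/np.tan(np.radians(p["vertical_fov"])/2)
    return np.array([[f,0,p["cx"]],[0,f,p["cy"]],[0,0,1.]]),np.array(p["dist_coeffs"],float),np.array(p["pose"],float)
def ray(n,uv):
    k,d,T=K(n);x=cv2.undistortPoints(np.array([[uv]],float),k,d)[0,0]
    v=T[:3,:3]@np.array([x[0],-x[1],-1]);return T[:3,3],v/np.linalg.norm(v)
def onz(n,uv,z):
    o,v=ray(n,uv);return o+v*(z-o[2])/v[2]
def proj(n,P):
    k,d,T=K(n);c=(np.atleast_2d(P)-T[:3,3])@T[:3,:3];c=c*[1,-1,-1]
    return cv2.projectPoints(c.astype(float),np.zeros(3),np.zeros(3),k,d)[0][:,0]
def tri(a,b):
    (o1,v1),(o2,v2)=a,b
    A=np.stack([v1,-v2],1);s=np.linalg.lstsq(A,o2-o1,rcond=None)[0]
    p,q=o1+s[0]*v1,o2+s[1]*v2;return (p+q)/2,np.linalg.norm(p-q)
def save(n,name,crop=None,sc=1):
    im=optics.capture(n)[:,:,::-1].copy();cv2.imwrite('pics/raw_'+name+'.png',im)
    if crop:im=im[crop[1]:crop[3],crop[0]:crop[2]]
    im=cv2.resize(im,None,fx=sc,fy=sc,interpolation=cv2.INTER_CUBIC);cv2.imwrite('pics/'+name+'.png',im)
E
python3 - <<'E'
from h import *
for n in('side','top'):
    save(n,n+'0',sc=1.5)
    p=optics.camera_params(n);print(n,{k:np.round(v,3).tolist() for k,v in p.items()})
    for t in('rod','rod_grip','holder','carrier','foot_hole','top_hole'):
        print(t,'box',[(round(b['score'],2),np.round(np.array(b['rect'])*[512,384,512,384],1).tolist()) for b in spotter.boxes_of(t,n)][:3] if t in('rod','holder','carrier') else '',
         'pl',[(round(b['score'],2),np.round(np.array(b['centre'])[::-1]*[512,384],1).tolist()) for b in spotter.place_of(t,n)][:3])
s=telemetry.observe();print(s)
E
```

```text
pics
side {'vertical_fov': 51.228, 'cx': 260.803, 'cy': 191.213, 'dist_coeffs': [-0.088, 0.0, 0.0, 0.0, 0.0], 'pose': [[-0.933, 0.279, -0.229, 347.389], [-0.361, -0.716, 0.597, 590.306], [0.003, 0.639, 0.769, 813.075], [0.0, 0.0, 0.0, 1.0]]}
rod box [(0.94, [186.3, 308.1, 208.3, 346.9]), (0.91, [247.1, 286.6, 267.1, 314.8]), (0.8, [292.3, 321.0, 308.1, 358.1])] pl [(0.97, [202.4, 346.7]), (0.59, [220.9, 307.0]), (0.59, [297.1, 358.3])]
rod_grip box  pl [(0.96, [214.2, 272.0]), (0.85, [253.5, 297.6]), (0.64, [196.5, 315.8])]
holder box [(0.82, [237.6, 296.4, 279.7, 349.7])] pl [(0.88, [260.4, 326.4]), (0.71, [333.3, 147.2])]
carrier box [(0.89, [210.2, 144.9, 321.2, 264.1])] pl [(0.7, [266.0, 218.0])]
foot_hole box  pl [(0.3, [171.4, 296.6])]
top_hole box  pl [(0.81, [266.7, 183.4])]
top {'vertical_fov': 46.361, 'cx': 264.65, 'cy': 189.42, 'dist_coeffs': [-0.028, 0.0, 0.0, 0.0, 0.0], 'pose': [[0.0, 0.996, -0.087, 473.256], [-1.0, 0.001, 0.004, 17.111], [0.004, 0.087, 0.996, 1440.739], [0.0, 0.0, 0.0, 1.0]]}
rod box [(0.67, [154.2, 231.0, 169.0, 236.8]), (0.45, [131.4, 197.7, 155.0, 20
[... 471 characters left out ...]
.6, [263.5, 205.5])]
{'time': 1.0, 'q': array([-1.41659479e+00,  4.90913557e-01,  1.55887110e+00, -1.46554426e-05,
        1.09167424e+00, -1.05586006e-01]), 'qd': array([-0.00066153, -0.00168057,  0.00022589, -0.00066935, -0.0003655 ,
       -0.00113888]), 'joint_torque': array([ 4.94033957e-04, -6.12477708e+01, -2.58428639e+01,  6.93529355e-02,
        4.46021918e-02, -1.75196050e-05]), 'tcp_pos': array([ 160.57979344, -604.05611327,  236.66248616]), 'eef_rot': array([ 2.49039382e+00, -1.91491623e+00,  1.38045808e-04]), 'wrist_force': array([-0.00277802, -0.25141603,  0.61979909]), 'wrist_torque': array([ 3.87766427e-02, -4.09259052e-03, -3.69664673e-05]), 'finger_gap': 0.9995349447097764}
```

View pics/side0.png

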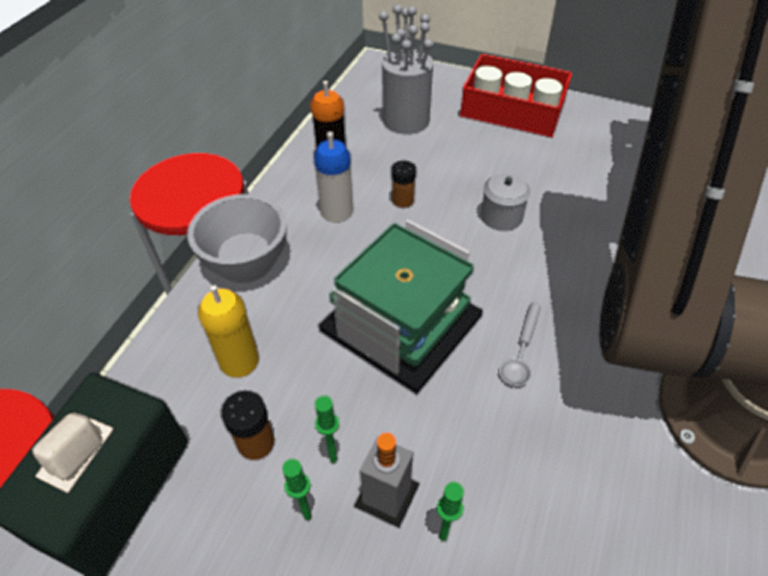

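View pics/top0.png

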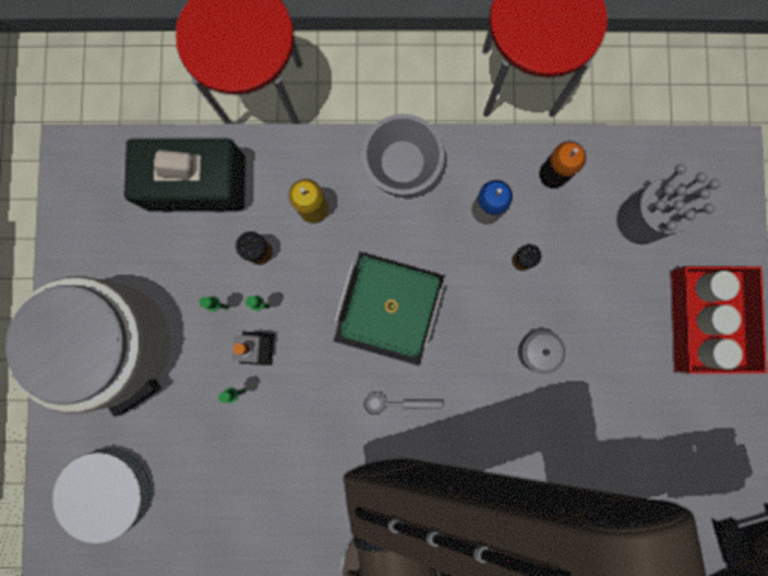

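```bash
python3 - <<'E'
import cv2
a=cv2.imread('pics/raw_side0.png')[250:384,170:330];b=cv2.imread('pics/raw_top0.png')[165:265,120:310]
cv2.imwrite('pics/c1.png',cv2.resize(a,None,fx=4.4,fy=4.4,interpolation=2));cv2.imwrite('pics/c2.png',cv2.resize(b,None,fx=4.2,fy=4.2,interpolation=2))
E
```

```text
(no output)
```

View pics/c1.png

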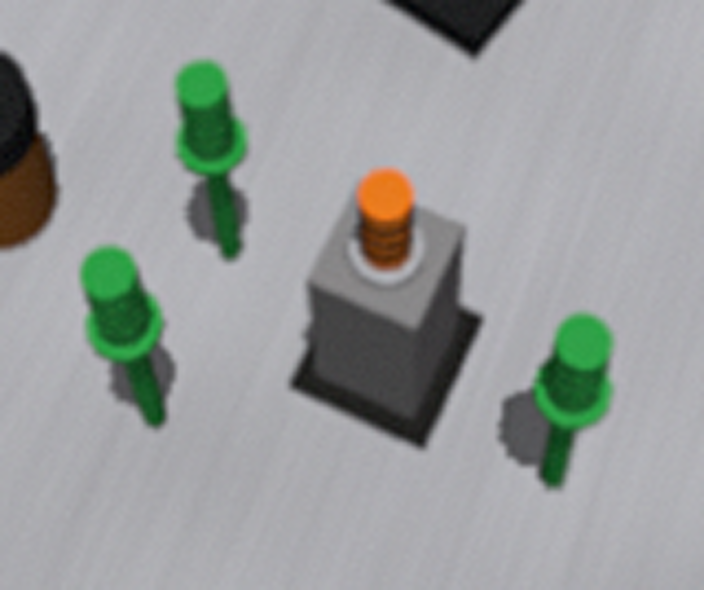

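View pics/c2.png

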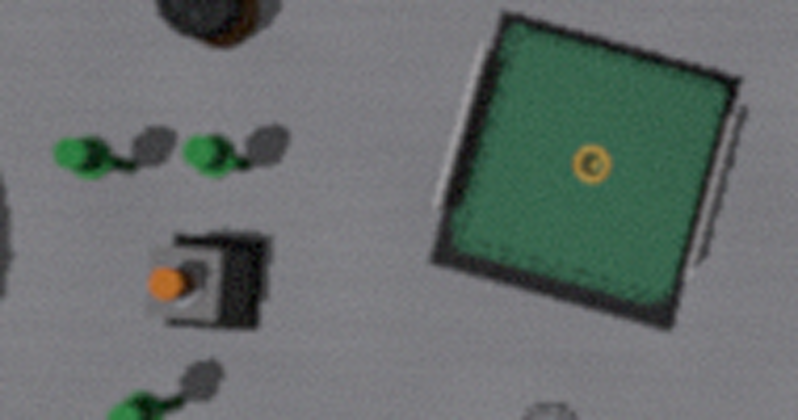

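```bash
python3 - <<'E'
from h import *
from scipy.optimize import least_squares
hs,ht=(257.5,294.3),(159.3,232.4)
print('handle tri',tri(ray('side',hs),ray('top',ht)),onz('side',hs,172),onz('top',ht,172))
ts,tt=(269.3,183.3),(261,204.3)
print('tophole tri',tri(ray('side',ts),ray('top',tt)),onz('side',ts,120),onz('top',tt,120))
# enhanced crops of the carrier
a=cv2.imread('pics/raw_side0.png')[140:270,205:330];b=cv2.imread('pics/raw_top0.png')[160:250,210:310]
cv2.imwrite('pics/d.png',np.vstack([cv2.resize(cv2.convertScaleAbs(a,alpha=2),(500,520)*1,interpolation=2)]))
cv2.imwrite('pics/e.png',cv2.resize(cv2.convertScaleAbs(b,alpha=2),None,fx=6,fy=6,interpolation=2))
E
```

```text
handle tri (array([461.63065317, 309.41080156, 169.96154294]), np.float64(2.396483392949077)) [460.10753665 310.01185303 172.        ] [462.80041834 309.2741506  172.        ]
tophole tri (array([544.68637021,  22.72527121, 119.43956263]), np.float64(1.0160520340146402)) [544.03096867  23.07002346 120.        ] [545.1460216   22.85913402 120.        ]
```

View pics/d.png

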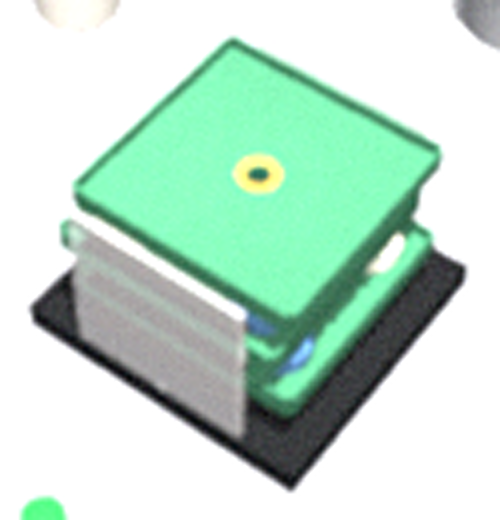

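View pics/e.png

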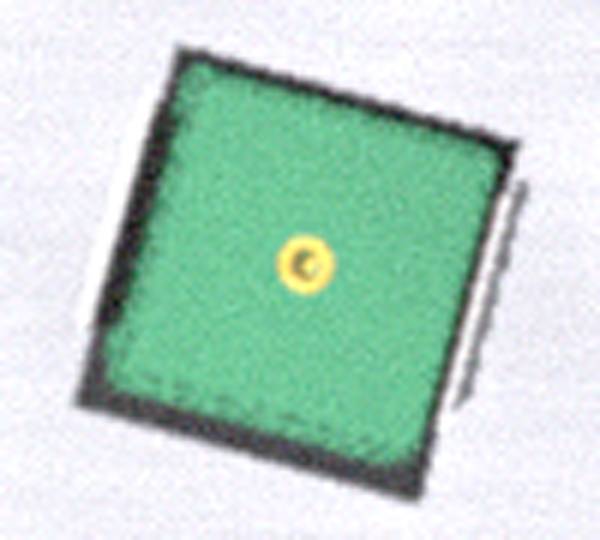

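```bash
python3 - <<'E'
from h import *
from scipy.optimize import least_squares
S=np.array([(292,480),(33,308),(465,268)])/4+[205,140]
T=np.array([(180,47),(518,145),(420,500),(78,403)])/6+[210,160]
def corners(p,hx,hy,z):
    c,s=np.cos(p[2]),np.sin(p[2]);L=np.array([(hx,hy),(hx,-hy),(-hx,-hy),(-hx,hy)])
    return np.c_[L@np.array([[c,s],[-s,c]])+p[:2],np.full(4,z)]
p0=[545,23,np.radians(-15)]
print(proj('side',corners(p0,100,95,20)),S,proj('top',corners(p0,100,95,20)),T)
def f(p,w=(1,1)):
    P=corners(p,100,95,20);s=proj('side',P);t=proj('top',P)
    return np.r_[((s[[3,0,2]] if 0 else np.array([s[np.argmin(np.linalg.norm(s-x,axis=1))] for x in S]))-S).ravel()*w[0],(t-T).ravel()*w[1]]
for w in((1,1),(1,0),(0,1)):
  r=least_squares(f,p0,args=(w,));print(w,r.x[:2],np.degrees(r.x[2]),np.round(r.fun,1))
# trays drawn
r=least_squares(f,p0);im=cv2.imread('pics/raw_side0.png');im=cv2.resize(im[140:270,205:330],None,fx=5,fy=5,interpolation=2)
for z,col in((128,(0,0,255)),(94,(255,0,255)),(60,(255,0,0))):
    q=(proj('side',corners(r.x,75,74,z))-[205,140])*5+2;cv2.polylines(im,[q.astype(np.int32)],True,col,1)
q=(proj('side',corners(r.x,100,95,20))-[205,140])*5+2;cv2.polylines(im,[q.astype(np.int32)],True,(0,255,255),1)
cv2.imwrite('pics/f.png',im)
E
```

```text
[[212.56232359 215.19058247]
 [258.43220768 169.39693349]
 [322.45196793 203.98268339]
 [279.74098416 257.22562211]] [[278.   260.  ]
 [213.25 217.  ]
 [321.25 207.  ]] [[240.50137229 168.12904541]
 [298.04281224 183.48936464]
 [281.97797437 244.5288071 ]
 [223.7997508  228.83295186]] [[240.         167.83333333]
 [296.33333333 184.16666667]
 [280.         243.33333333]
 [223.         227.16666667]]
(1, 1) [545.27905731  28.35063203] -15.779680625211135 [ 0.  -0.8 -1.8 -0.8  0.7 -0.9 -0.7 -0.1  0.3 -0.3 -0.2  1.4 -1.2  1.1]
(1, 0) [543.69342061  29.97892935] -15.886783036377835 [ 0.3  0.1 -1.5 -0.2  1.1 -0.1 -0.   0.  -0.   0.  -0.   0.  -0.   0. ]
(0, 1) [547.00090651  26.95337274] -15.795801761487676 [-0.  -0.  -0.  -0.   0.  -0.  -0.2 -0.6  0.8 -0.8  0.2  0.8 -0.8  0.5]
```

View pics/f.png

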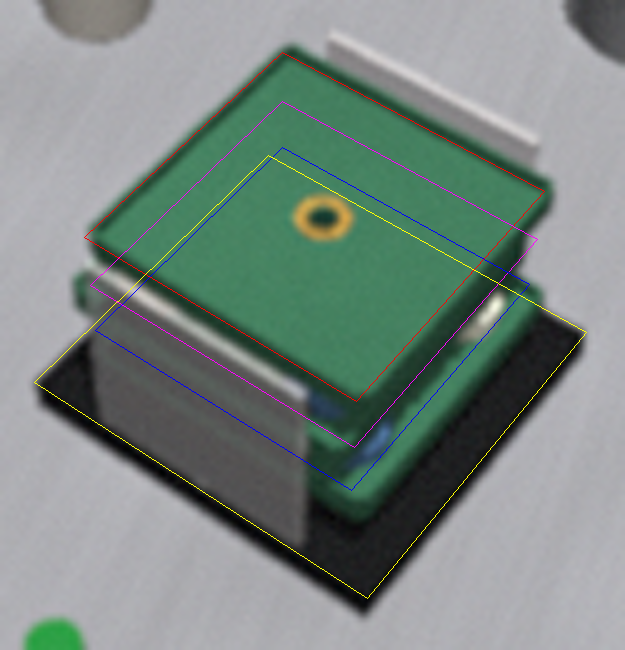

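The candidates are:

| Candidate | Side camera pixel | Top camera pixel |
|---|---|---|
| Orange handle in the grey post | (257,294) | (159,232) |
| Green look-alike | (217,272) | (139,201) |
| Green look-alike | (195,316) | (170,201) |
| Green look-alike | (302,332) | (152,264) |

I choose the orange one, and the crop confirms it. It sits at about (461.5, 309.6). The top hole is at about (544.7, 22.8) and the carrier axis at about (545, 28).

>>> {"fn": "jog_arm", "kwargs": {
  "commands": [
    [[0.12, 0.14, 0.025, -0.0207, 0], [0.12, 0.14, 0.025, -0.0207, 0], [0.12, 0.14, 0.025, 0, 0], [0.12, 0.14, 0.025, 0, 0], [0.12, 0.14, 0.025, 0, 0]]
  ]
}}

```text
time: 1.5
tcp_pos: [311.5, -427.5, 268.3]
eef_rot: [2.221, -2.222, 0.001]
wrist_force: [0.6, -0.0, -0.1]
finger_gap: 1.001
```

>>> {"fn": "jog_arm", "kwargs": {
  "commands": [
    [[0.12, 0.14, 0.025, 0, 0], [0.12, 0.14, 0.025, 0, 0], [0.12, 0.14, 0.025, 0, 0], [0.12, 0.14, 0, 0, 0], [0.12, 0.14, 0, 0, 0]]
  ]
}}

```text
time: 2.0
tcp_pos: [461.6, -252.4, 287.1]
eef_rot: [-2.221, 2.222, -0.002]
wrist_force: [0.0, -0.8, -0.0]
finger_gap: 1.003
```

>>> {"fn": "jog_arm", "kwargs": {
  "commands": [
    [[0, 0.19, 0, 0, 0], [0, 0.19, 0, 0, 0], [0, 0.19, 0, 0, 0], [0, 0.19, 0, 0, 0], [0, 0.19, 0, 0, 0]]
  ]
}}

```text
time: 2.5
tcp_pos: [460.2, -14.7, 286.9]
eef_rot: [-2.221, 2.222, -0.001]
wrist_force: [1.6, 0.4, 0.4]
finger_gap: 0.999
```

>>> {"fn": "jog_arm", "kwargs": {
  "commands": [
    [[0, 0.19, 0, 0, 0], [0, 0.19, 0, 0, 0], [0, 0.19, 0, 0, 0], [0, 0.19, 0, 0, 0], [0, 0.19, 0, 0, 0]]
  ]
}}

```text
time: 3.0
tcp_pos: [460.2, 223.0, 286.9]
eef_rot: [-2.221, 2.221, -0.001]
wrist_force: [0.9, -0.9, 0.5]
finger_gap: 0.997
```

>>> {"fn": "jog_arm", "kwargs": {
  "commands": [
    [[0.005, 0.17, 0, 0, 0], [0, 0.176, 0, 0, 0], [0, 0, -0.1, 0, 0], [0, 0, -0.1, 0, 0], [0, 0, 0, 0, 0]]
  ]
}}

```text
time: 3.5
tcp_pos: [460.6, 307.3, 234.1]
eef_rot: [2.218, -2.218, -0.002]
wrist_force: [-0.4, 0.1, 0.2]
finger_gap: 0.999
```

```bash
python3 - <<'E'
from h import *
save('side','s1',(170,200,340,370),4)
print(telemetry.observe()['tcp_pos'])
E
```

```text
[461.41606983 307.37482482 235.95733129]
```

View pics/s1.png

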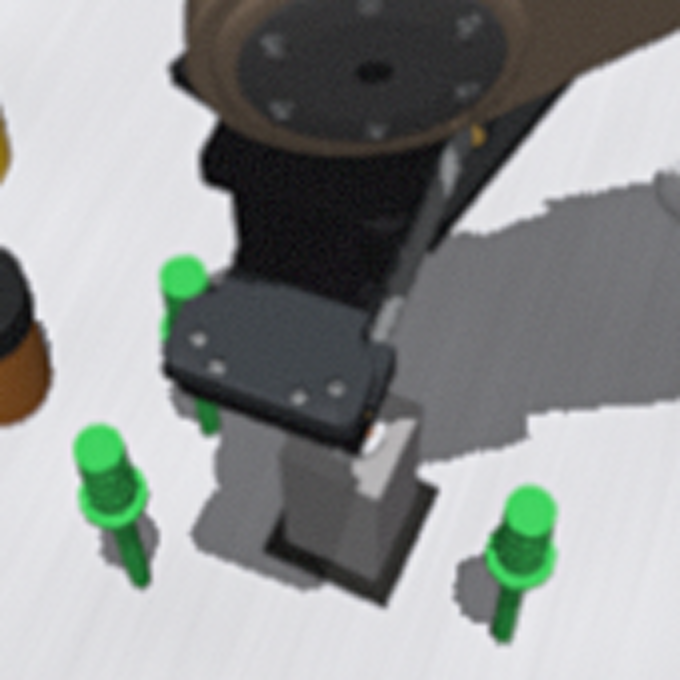

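The handle (orange sliver near crop (372,430)) is under the gripper and the look-alikes are clear of it. I'll go down and grip.

>>> {"fn": "jog_arm", "kwargs": {
  "commands": [
    [[0.0, 0.009, -0.1, 0, 0], [0, 0, -0.1, 0, 0], [0, 0, -0.08, 0, 0], [0, 0, -0.044, 0, 0], [0, 0, 0, 0, 0]]
  ]
}}

```text
time: 4.05
tcp_pos: [462.0, 309.5, 155.6]
eef_rot: [2.22, -2.222, -0.0]
wrist_force: [0.8, 0.2, 0.1]
finger_gap: 1.003
```

>>> {"fn": "jog_arm", "kwargs": {
  "commands": [
    [[0, 0, 0, 0, 1], [0, 0, 0, 0, 1], [0, 0, 0, 0, 1], [0, 0, 0, 0, 1], [0, 0, 0, 0, 1]]
  ]
}}

```text
time: 4.55
tcp_pos: [461.9, 309.7, 156.0]
eef_rot: [-2.221, 2.222, -0.0]
wrist_force: [0.3, -0.2, 0.4]
finger_gap: 0.637
```

>>> {"fn": "jog_arm", "kwargs": {
  "commands": [
    [[0, 0, 0, 0, 1], [0, 0, 0, 0, 1], [0, 0, 0, 0, 1], [0, 0, 0, 0, 1], [0, 0, 0, 0, 1]]
  ]
}}

```text
time: 5.05
tcp_pos: [461.8, 309.7, 155.6]
eef_rot: [2.221, -2.222, 0.0]
wrist_force: [-0.6, 0.0, -1.3]
finger_gap: 0.223
```

>>> {"fn": "jog_arm", "kwargs": {
  "commands": [
    [[0, 0, 0, 0, 1], [0, 0, 0, 0, 1], [0, 0, 0.02, 0, 1], [0, 0, 0.06, 0, 1], [0, 0, 0.1, 0, 1]]
  ]
}}

```text
time: 5.55
tcp_pos: [461.2, 309.4, 200.2]
eef_rot: [2.219, -2.22, -0.001]
wrist_force: [0.4, -0.0, -2.9]
finger_gap: 0.229
```

>>> {"fn": "jog_arm", "kwargs": {
  "commands": [
    [[0, 0, 0.12, 0, 1], [0, 0, 0.12, 0, 1], [0, 0, 0.12, 0, 1], [0, 0, 0.06, 0, 1], [0, 0, 0, 0, 1]]
  ]
}}

```text
time: 6.05
tcp_pos: [462.2, 309.9, 307.9]
eef_rot: [-2.219, 2.219, -0.002]
wrist_force: [-0.1, 0.5, -2.8]
finger_gap: 0.225
```

```bash
python3 - <<'E'
from h import *
save('side','s2',(150,100,350,370),2.2)
save('top','t2',(80,140,330,290),3)
s=telemetry.observe();print(s['tcp_pos'],s['wrist_force'],s['wrist_torque'],s['finger_gap'])
E
```

```text
[461.49556451 309.54918646 305.10225428] [ 0.53063857 -0.37101022 -2.73512894] [ 0.02462134  0.04198874 -0.05282748] 0.22838486872433938
```

View pics/s2.png

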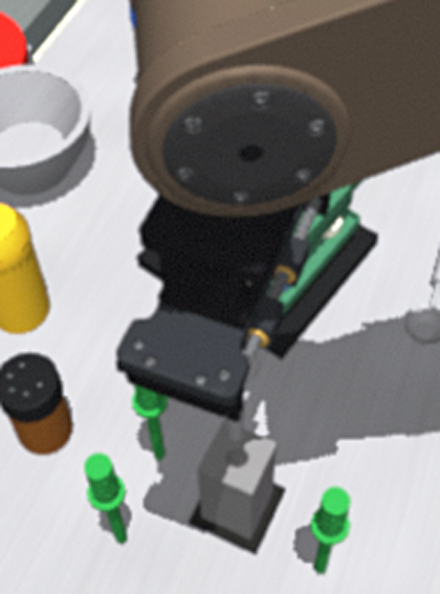

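View pics/t2.png

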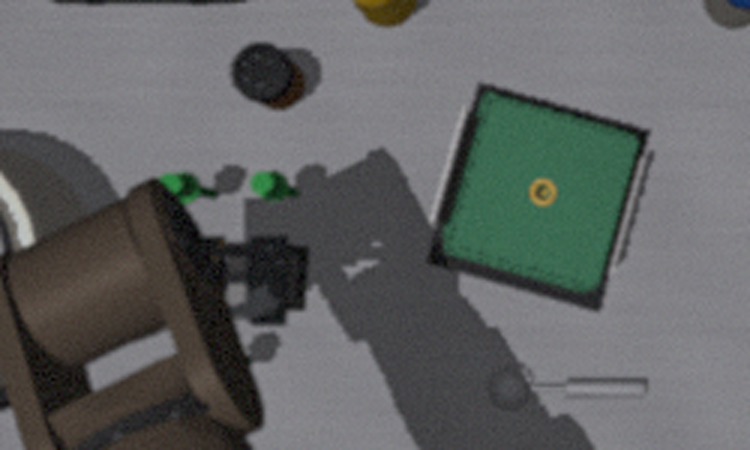

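>>> {"fn": "jog_arm", "kwargs": {
  "commands": [
    [[0.055, -0.19, 0, 0, 1], [0.055, -0.19, 0, 0, 1], [0.055, -0.19, 0, 0, 1], [0.055, -0.19, 0, 0, 1], [0.055, -0.19, 0, 0, 1]]
  ]
}}

```text
time: 6.65
tcp_pos: [530.4, 70.3, 304.3]
eef_rot: [2.22, -2.22, -0.003]
wrist_force: [-0.3, -0.2, -2.1]
finger_gap: 0.228
```

>>> {"fn": "jog_arm", "kwargs": {
  "commands": [
    [[0.058, -0.19, 0, 0, 1], [0, -0.007, 0, 0, 1], [0, 0, -0.05, 0, 1], [0, 0, 0, 0, 1], [0, 0, 0, 0, 1]]
  ]
}}

```text
time: 7.15
tcp_pos: [544.5, 24.1, 292.3]
eef_rot: [2.222, -2.219, -0.002]
wrist_force: [-0.8, 0.6, -1.8]
finger_gap: 0.225
```

```bash
python3 - <<'E'
from h import *
save('side','s3',(200,120,330,220),6)
s=telemetry.observe();print(s['tcp_pos'],s['wrist_force'],s['wrist_torque'],s['finger_gap'])
t=s['tcp_pos'];e=t-[0,0,151.5]
print('expected end',e,(proj('side',e)-[200,120])*6, 'axis up',(proj('side',e+[0,0,40])-[200,120])*6)
print('places',[(round(b['score'],2),np.round(np.array(b['centre'])[::-1]*[512,384],1).tolist()) for b in spotter.place_of('rod','side')][:4])
E
```

```text
[544.77868149  24.16468994 292.78202156] [-0.32307688  0.64396228 -1.42417696] [0.03847506 0.02454217 0.03735928] 0.2235149121021001
expected end [544.77868149  24.16468994 141.28202156] [[413.98615348 344.11318368]] axis up [[416.00853738 270.49653558]]
places [(0.97, [202.4, 345.7]), (0.66, [269.6, 175.3]), (0.65, [298.8, 358.9]), (0.56, [220.8, 304.9])]
```

View pics/s3.png

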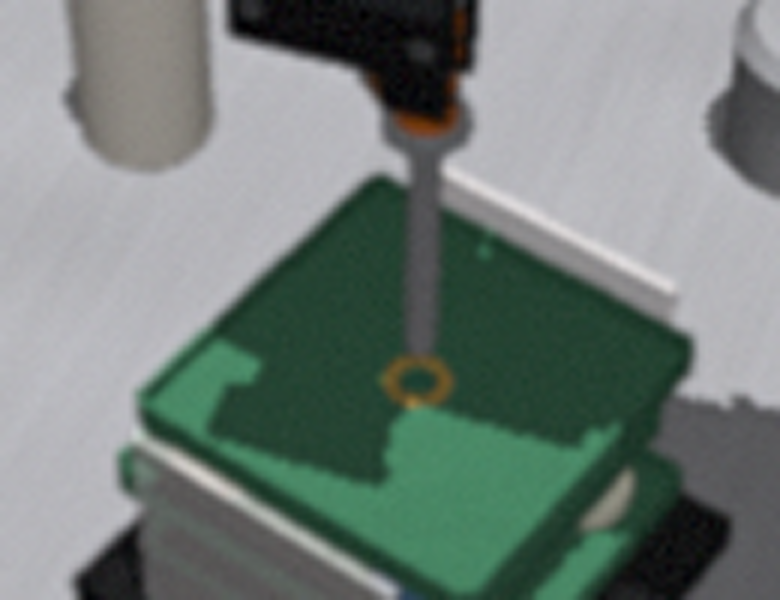

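```bash
python3 - <<'E'
from h import *
im=cv2.imread('pics/raw_side0.png');im=cv2.imread('pics/raw_s3.png')
c=im[155:195,245:295];c=cv2.resize(cv2.convertScaleAbs(c,alpha=1.6),None,fx=14,fy=14,interpolation=cv2.INTER_CUBIC)
cv2.imwrite('pics/g.png',c)
t=np.array([544.78,24.16,292.78])
for P in ([544.7,22.8,120],t-[0,0,151.5],t-[0,0,111.5]): print((proj('side',P)+.5-[245,155])*14)
P0=proj('side',[544.7,22.8,120])
for d in np.eye(3): print(proj('side',np.array([544.7,22.8,120])+d)-P0)
E
```

```text
[[343.93985434 400.91336817]]
[[342.96994554 319.91659461]]
[[347.68889345 148.14484643]]
[[-0.40927542 -0.11985684]]
[[-0.15229793  0.30782839]]
[[ 0.00808438 -0.28626104]]
```

View pics/g.png

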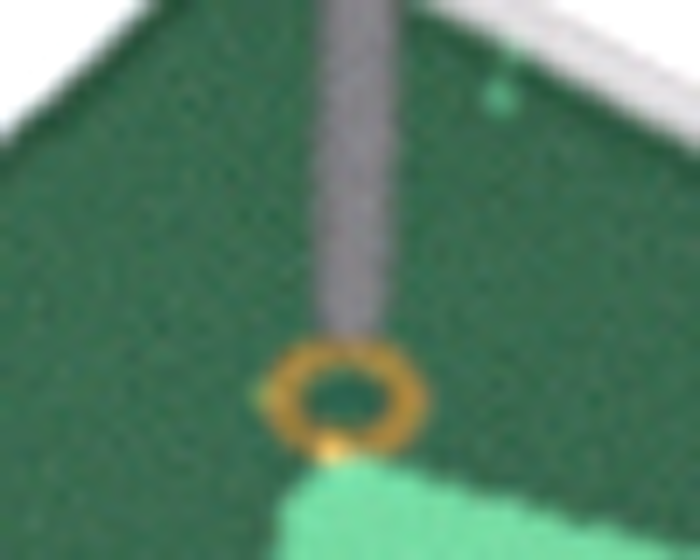

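>>> {"fn": "jog_arm", "kwargs": {
  "commands": [
    [[0.0032, -0.0024, -0.04, 0, 1], [0, 0, -0.028, 0, 1], [0, 0, 0, 0, 1], [0, 0, 0, 0, 1]]
  ]
}}

```text
time: 7.65
tcp_pos: [545.8, 22.4, 275.9]
eef_rot: [2.221, -2.221, -0.001]
wrist_force: [-0.3, -0.1, -0.8]
finger_gap: 0.225
```

```bash
cat >> h.py <<'E'
def st(): 
    s=telemetry.observe();print(np.round(s['tcp_pos'],2),'endz',round(s['tcp_pos'][2]-151.7,1),'F',np.round(s['wrist_force'],2),'M',np.round(s['wrist_torque'],2))
E
python3 - <<'E'
from h import *
save('side','s4',(245,150,295,190),14);st()
E
```

```text
[545.94  22.39 276.17] endz 124.5 F [ 0.66  0.1  -1.92] M [ 0.02 -0.03 -0.02]
```

View pics/s4.png

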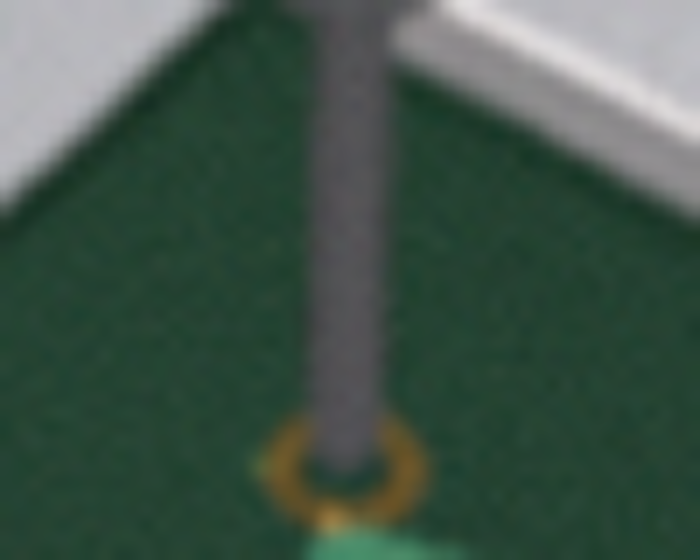

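Rod end and ring line up (axis at 347, ring centre at 346 in the crop). Descending gently.

>>> {"fn": "jog_arm", "kwargs": {
  "commands": [
    [[0, 0, -0.01, 0, 1], [0, 0, -0.008, 0, 1], [0, 0, -0.006, 0, 1], [0, 0, 0, 0, 1]]
  ]
}}

```text
time: 8.1
tcp_pos: [545.8, 22.3, 269.9]
eef_rot: [2.221, -2.222, -0.0]
wrist_force: [0.2, -0.2, -2.5]
finger_gap: 0.225
```

>>> {"fn": "jog_arm", "kwargs": {
  "commands": [
    [[0, 0, -0.006, 0, 1], [0, 0, -0.006, 0, 1], [0, 0, 0, 0, 1]]
  ]
}}

```text
time: 8.4
tcp_pos: [545.8, 22.4, 266.9]
eef_rot: [2.221, -2.222, -0.0]
wrist_force: [-0.5, 0.3, -1.7]
finger_gap: 0.224
```

```bash
python3 - <<'E'
from h import *
for i in range(4): save('side','s5',(245,150,295,190),14);st()
E
```

```text
[545.84  22.38 267.04] endz 115.3 F [ 0.3   0.87 -2.11] M [ 0.07 -0.01  0.02]
[545.87  22.38 267.14] endz 115.4 F [ 0.19 -0.46 -1.81] M [ 0.07 -0.01 -0.04]
[545.89  22.38 267.18] endz 115.5 F [-0.44  0.21 -1.95] M [ 0.04  0.07 -0.05]
[545.9   22.39 267.23] endz 115.5 F [ 0.04  0.   -2.31] M [0.07 0.04 0.04]
```

View pics/s5.png

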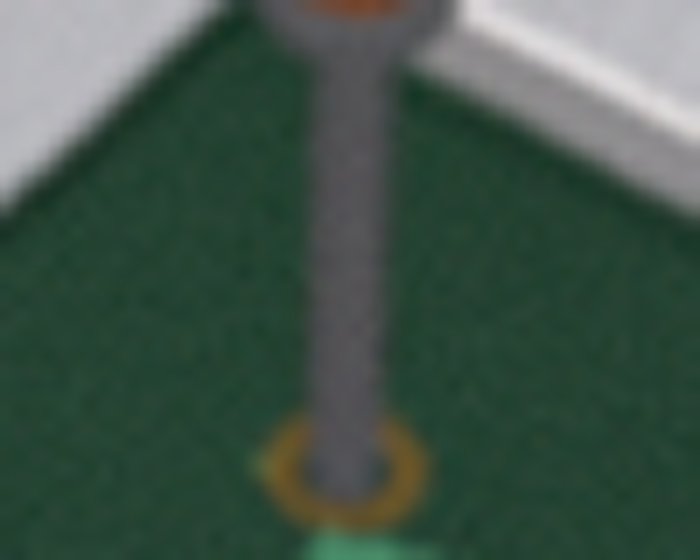

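>>> {"fn": "jog_arm", "kwargs": {
  "commands": [
    [[0, 0, -0.02, 0, 1], [0, 0, -0.02, 0, 1], [0, 0, -0.02, 0, 1], [0, 0, -0.02, 0, 1], [0, 0, -0.016, 0, 1]]
  ]
}}

```text
time: 9.1
tcp_pos: [545.8, 22.3, 242.5]
eef_rot: [2.221, -2.222, -0.0]
wrist_force: [0.4, -0.1, -2.0]
finger_gap: 0.232
```

```bash
python3 - <<'E'
from h import *
st()
im=cv2.imread('pics/raw_side0.png')
x0,y0=215,175
def draw(boxes,name):
    c=cv2.resize(im[y0:y0+75,x0:x0+100],None,fx=8,fy=8,interpolation=2)
    c=(255*(c/255.)**0.5).astype(np.uint8)
    for (dx,dy,z,col) in boxes:
        L=np.array([(75,74),(75,-74),(-75,-74),(-75,74)])+[dx,dy];a=np.radians(-15.8);cc,s=np.cos(a),np.sin(a)
        P=np.c_[L@np.array([[cc,s],[-s,cc]])+[545.3,28.4],np.full(4,z)]
        q=(proj('side',P)+.5-[x0,y0])*8;cv2.polylines(c,[q.astype(np.int32)],True,col,1)
    cv2.imwrite('pics/'+name+'.png',c)
draw([],'h0')
draw([(6.3,0,94,(255,0,255)),(-5,0,60,(0,0,255))],'h1')
E
```

```text
[545.82  22.34 242.54] endz 90.8 F [ 0.37 -0.11 -2.01] M [ 0.07  0.09 -0.02]
```

View pics/h0.png

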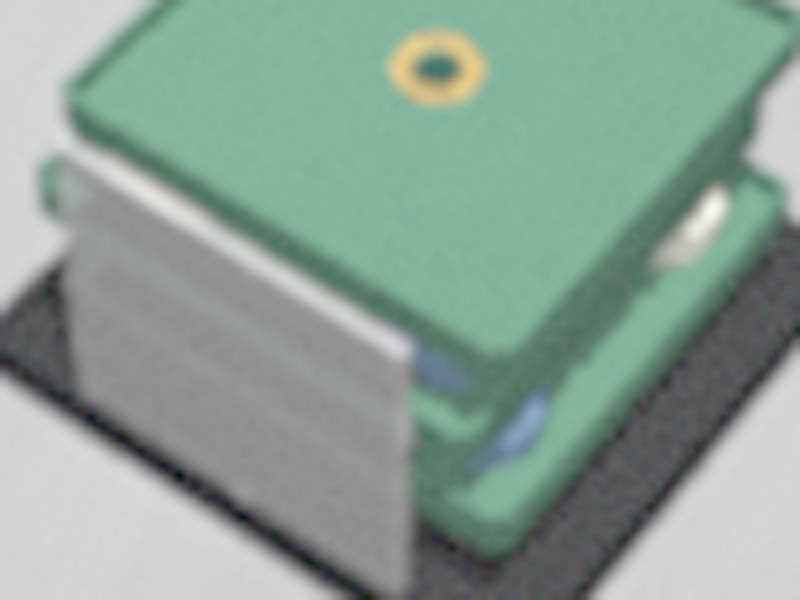

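View pics/h1.png

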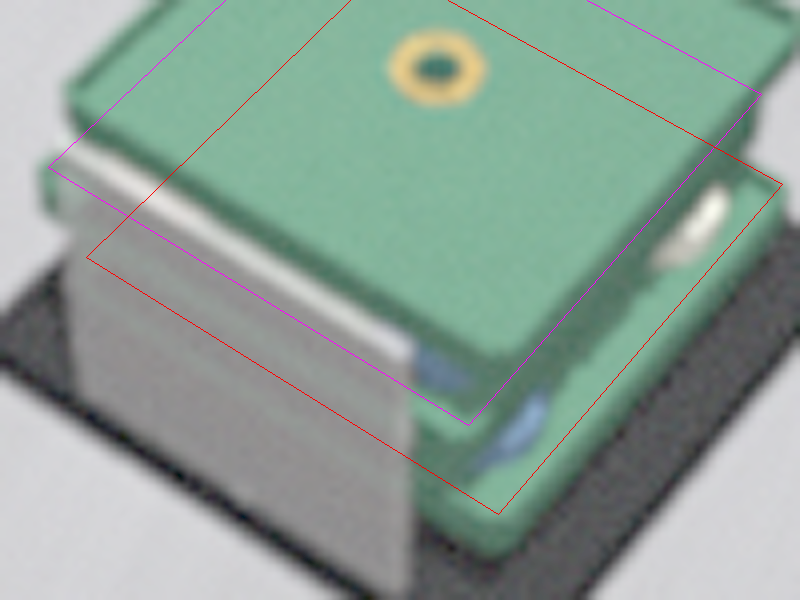

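```bash
python3 - <<'E'
from h import *
im=cv2.imread('pics/raw_side0.png')
x0,y0=215,175
def draw(boxes,name):
    c=cv2.resize(im[y0:y0+75,x0:x0+100],None,fx=8,fy=8,interpolation=2)
    c=(255*(c/255.)**0.5).astype(np.uint8)
    for (dx,dy,z,col) in boxes:
        L=np.array([(75,74),(75,-74),(-75,-74),(-75,74)])+[dx,dy];a=np.radians(-15.8);cc,s=np.cos(a),np.sin(a)
        P=np.c_[L@np.array([[cc,s],[-s,cc]])+[545.3,28.4],np.full(4,z)]
        q=(proj('side',P)+.5-[x0,y0])*8;cv2.polylines(c,[q.astype(np.int32)],True,col,1)
    cv2.imwrite('pics/'+name+'.png',c)
draw([(1,-5.5,128,(0,255,255)),(6.3,2,94,(255,0,255)),(-5.5,4,60,(0,0,255))],'h2')
E
```

```text
(no output)
```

View pics/h2.png

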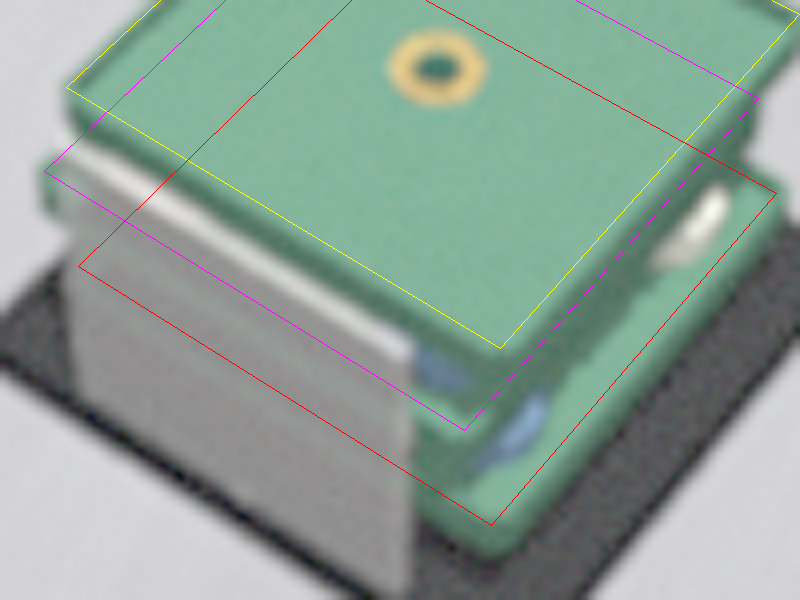

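>>> {"fn": "jog_arm", "kwargs": {
  "commands": [
    [[0.0097, 0.0084, 0, 0, 1], [0.0097, 0.0084, 0, 0, 1], [0.0098, 0.0084, 0, 0, 1], [0, 0, 0, 0, 1]]
  ]
}}

```text
time: 9.5
tcp_pos: [553.5, 29.0, 243.3]
eef_rot: [-2.221, 2.221, -0.0]
wrist_force: [-0.5, -0.6, -2.2]
finger_gap: 0.225
```

>>> {"fn": "jog_arm", "kwargs": {
  "commands": [
    [[0, 0, -0.006, 0, 1], [0, 0, -0.006, 0, 1], [0, 0, -0.006, 0, 1], [0, 0, 0, 0, 1]]
  ]
}}

```text
time: 9.9
tcp_pos: [553.2, 28.7, 238.5]
eef_rot: [-2.221, 2.222, -0.0]
wrist_force: [-0.5, 0.6, -2.0]
finger_gap: 0.23
```

```bash
python3 - <<'E'
from h import *
st();save('side','s6',(200,100,330,230),4.5)
E
```

```text
[553.21  28.66 238.49] endz 86.8 F [-0.5   0.64 -1.95] M [0.05 0.01 0.02]
```

View pics/s6.png

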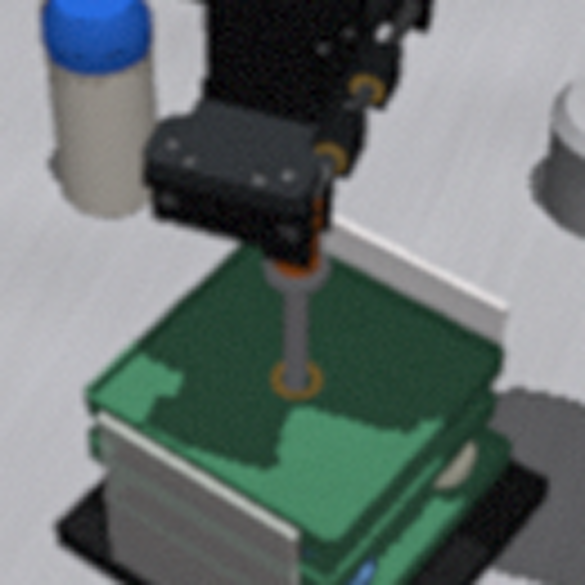

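>>> {"fn": "jog_arm", "kwargs": {
  "commands": [
    [[0, 0, -0.006, 0, 1], [0, 0, -0.006, 0, 1], [0, 0, 0, 0, 1]]
  ]
}}

```text
time: 10.25
tcp_pos: [553.2, 28.7, 235.5]
eef_rot: [2.221, -2.222, -0.0]
wrist_force: [1.7, 0.1, -1.7]
finger_gap: 0.23
```

```bash
python3 - <<'E'
from h import *
for i in range(3):st();optics.capture('side')
E
```

```text
[553.16  28.67 235.45] endz 83.8 F [ 1.72  0.09 -1.66] M [-0.01  0.04  0.01]
[553.18  28.67 235.54] endz 83.8 F [ 0.51  0.47 -2.17] M [ 0.02 -0.02  0.03]
[553.2   28.66 235.63] endz 83.9 F [ 0.2   0.37 -2.71] M [ 0.03 -0.02 -0.02]
```

>>> {"fn": "jog_arm", "kwargs": {
  "commands": [
    [[0, 0, -0.006, 0, 1], [0, 0, -0.006, 0, 1], [0, 0, 0, 0, 1], [0, 0, 0, 0, 1]]
  ]
}}

```text
time: 10.8
tcp_pos: [553.2, 28.7, 232.6]
eef_rot: [2.221, -2.222, -0.0]
wrist_force: [0.7, 1.2, -2.1]
finger_gap: 0.226
```

```bash
python3 - <<'E'
from h import *
for i in range(3):st();optics.capture('side')
E
```

```text
[553.17  28.67 232.58] endz 80.9 F [ 0.65  1.2  -2.12] M [0.03 0.05 0.01]
[553.16  28.67 232.65] endz 80.9 F [-0.29  1.2  -1.57] M [ 0.06  0.01 -0.01]
[553.17  28.67 232.67] endz 81.0 F [ 0.91 -0.77 -2.39] M [ 0.1  -0.    0.01]
```

The rod has gone into the middle hole with no rise in force. Next I'll go down to just above the bottom tray.

>>> {"fn": "jog_arm", "kwargs": {
  "commands": [
    [[0, 0, -0.012, 0, 1], [0, 0, -0.016, 0, 1], [0, 0, -0.02, 0, 1], [0, 0, -0.02, 0, 1], [0, 0, 0, 0, 1]]
  ]
}}

```text
time: 11.45
tcp_pos: [552.9, 28.7, 214.8]
eef_rot: [2.22, -2.221, -0.001]
wrist_force: [-0.5, 0.3, -2.0]
finger_gap: 0.227
```

>>> {"fn": "jog_arm", "kwargs": {
  "commands": [
    [[0, 0, -0.01, 0, 1], [0, 0, -0.01, 0, 1], [0, 0, 0, 0, 1]]
  ]
}}

```text
time: 11.75
tcp_pos: [553.1, 28.7, 210.4]
eef_rot: [2.221, -2.221, -0.0]
wrist_force: [-0.1, -0.3, -2.0]
finger_gap: 0.231
```

>>> {"fn": "jog_arm", "kwargs": {
  "commands": [
    [[-0.008, 0.0034, 0, 0, 1], [-0.008, 0.0034, 0, 0, 1], [-0.008, 0.0034, 0, 0, 1], [0, 0, 0, 0, 1]]
  ]
}}

```text
time: 12.15
tcp_pos: [547.1, 31.2, 210.9]
eef_rot: [-2.221, 2.221, -0.001]
wrist_force: [1.3, -1.2, -1.2]
finger_gap: 0.225
```

>>> {"fn": "jog_arm", "kwargs": {
  "commands": [
    [[-0.008, 0.0032, 0, 0, 1], [-0.008, 0.0032, 0, 0, 1], [-0.007, 0.003, 0, 0, 1], [0, 0, 0, 0, 1], [0, 0, 0, 0, 1]]
  ]
}}

```text
time: 12.65
tcp_pos: [541.2, 33.6, 210.6]
eef_rot: [2.221, -2.221, -0.001]
wrist_force: [1.6, -1.9, -1.7]
finger_gap: 0.226
```

```bash
python3 - <<'E'
from h import *
st();save('side','s7',(200,120,330,250),4.5)
E
```

```text
[541.24  33.62 210.63] endz 58.9 F [ 1.56 -1.93 -1.71] M [-0.47 -0.29  0.04]
```

View pics/s7.png

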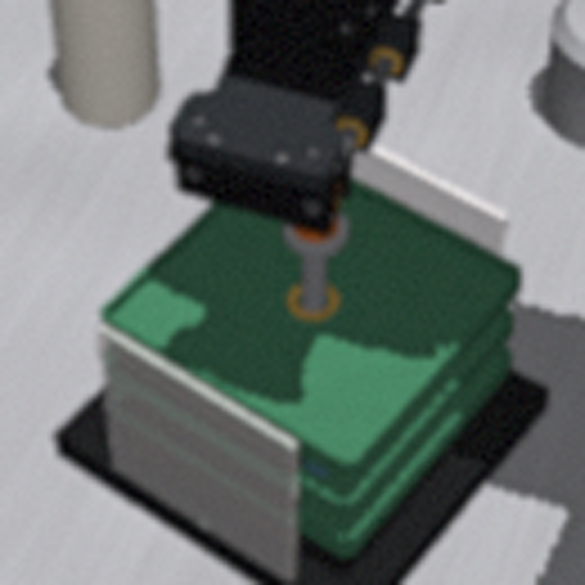

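>>> {"fn": "jog_arm", "kwargs": {
  "commands": [
    [[0, 0, -0.012, 0, 1], [0, 0, -0.01, 0, 1], [0, 0, -0.006, 0, 1], [0, 0, 0, 0, 1]]
  ]
}}

```text
time: 13.1
tcp_pos: [541.3, 33.6, 203.3]
eef_rot: [2.221, -2.222, -0.001]
wrist_force: [1.3, -0.9, -1.3]
finger_gap: 0.223
```

>>> {"fn": "jog_arm", "kwargs": {
  "commands": [
    [[0, 0, -0.006, 0, 1], [0, 0, -0.004, 0, 1], [0, 0, 0, 0, 1]]
  ]
}}

```text
time: 13.4
tcp_pos: [541.5, 33.6, 201.2]
eef_rot: [-2.221, 2.222, -0.0]
wrist_force: [0.5, -1.4, 2.8]
finger_gap: 0.224
```

```bash
python3 - <<'E'
from h import *
for i in range(3):st();optics.capture('side')
E
```

```text
[541.46  33.57 201.22] endz 49.5 F [ 0.49 -1.42  2.79] M [-0.4  -0.11 -0.05]
[541.45  33.59 201.26] endz 49.6 F [ 0.15 -1.38  1.69] M [-0.36 -0.11 -0.  ]
[541.46  33.56 201.31] endz 49.6 F [ 0.48 -0.97  1.08] M [-0.27 -0.13 -0.01]
```

```bash
python3 - <<'E'
from h import *
im=cv2.imread('pics/raw_s7.png')
x0,y0=262,165
def draw(boxes,name):
    c=cv2.resize(im[y0:y0+80,x0:x0+60],None,fx=7.5,fy=7.5,interpolation=2)
    c=(255*(c/255.)**0.5).astype(np.uint8)
    for (dx,dy,z,col) in boxes:
        L=np.array([(75,74),(75,-74),(-75,-74),(-75,74)]);a=np.radians(-15.8);cc,s=np.cos(a),np.sin(a)
        P=np.c_[L@np.array([[cc,s],[-s,cc]])+[545.3+dx,28.4+dy],np.full(4,z)]
        q=(proj('side',P)+.5-[x0,y0])*7.5;cv2.polylines(c,[q.astype(np.int32)],True,col,1)
    return c
A=draw([],'');B=draw([(-5.1,5.6,128,(0,255,255)),(-5.1,5.6,94,(255,0,255)),(-5.1,5.6,60,(0,0,255))],'h3')
cv2.imwrite('pics/h3.png',np.hstack([A[:,:395],B[:,:400]]))
E
```

```text
(no output)
```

View pics/h3.png

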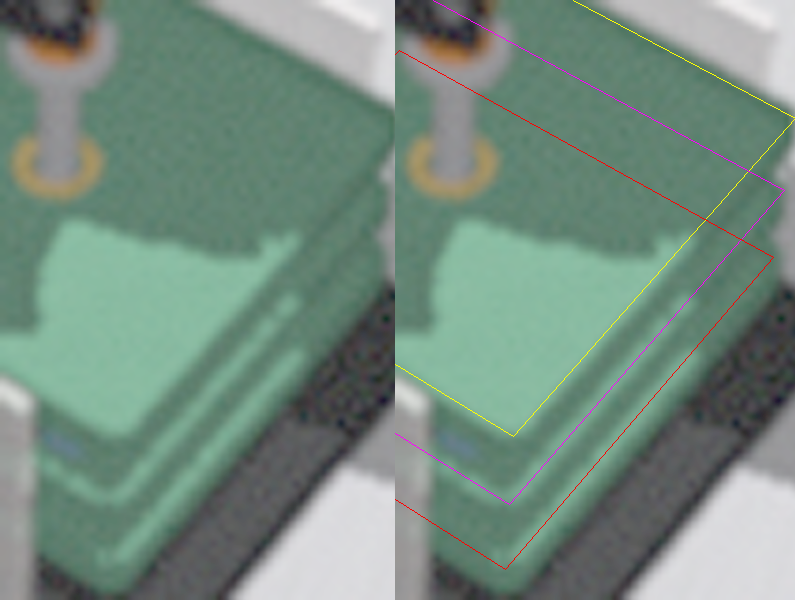

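Standing on the bottom tray with about 4 N. The outlines put its hole about 2.6 mm towards the carrier's −y, so I'll slide that way under this light press.

>>> {"fn": "jog_arm", "kwargs": {
  "commands": [
    [[-0.0011, -0.004, 0, 0, 1], [0, 0, 0, 0, 1]]
  ]
}}

```text
time: 13.75
tcp_pos: [541.1, 32.6, 201.1]
eef_rot: [2.221, -2.222, -0.0]
wrist_force: [1.5, -0.7, -1.0]
finger_gap: 0.228
```

>>> {"fn": "jog_arm", "kwargs": {
  "commands": [
    [[-0.0011, -0.004, 0, 0, 1], [0, 0, 0, 0, 1]]
  ]
}}

```text
time: 13.95
tcp_pos: [540.9, 31.6, 201.0]
eef_rot: [-2.221, 2.222, 0.0]
wrist_force: [2.1, 0.5, -2.5]
finger_gap: 0.226
```

>>> {"fn": "jog_arm", "kwargs": {
  "commands": [
    [[-0.0011, -0.004, 0, 0, 1], [0, 0, 0, 0, 1]]
  ]
}}

```text
time: 14.15
tcp_pos: [540.6, 30.6, 201.0]
eef_rot: [-2.221, 2.222, 0.0]
wrist_force: [2.4, 1.2, -2.2]
finger_gap: 0.228
```

>>> {"fn": "jog_arm", "kwargs": {
  "commands": [
    [[0, 0, 0, 0, 1], [0, 0, 0, 0, 1]]
  ]
}}

```text
time: 14.35
tcp_pos: [540.6, 30.6, 201.1]
eef_rot: [-2.221, 2.222, 0.0]
wrist_force: [1.0, 1.3, -2.1]
finger_gap: 0.222
```

Dropped in: Fz is back to −2.2. Going on down to just above the foot.

>>> {"fn": "jog_arm", "kwargs": {
  "commands": [
    [[0, 0, -0.008, 0, 1], [0, 0, -0.008, 0, 1], [0, 0, 0, 0, 1]]
  ]
}}

```text
time: 14.65
tcp_pos: [540.6, 30.6, 196.9]
eef_rot: [2.221, -2.222, -0.0]
wrist_force: [2.3, 1.5, -2.0]
finger_gap: 0.224
```

>>> {"fn": "jog_arm", "kwargs": {
  "commands": [
    [[0, 0, -0.012, 0, 1], [0, 0, -0.012, 0, 1], [0, 0, 0, 0, 1]]
  ]
}}

```text
time: 14.95
tcp_pos: [540.6, 30.6, 190.7]
eef_rot: [2.221, -2.222, -0.0]
wrist_force: [2.8, 1.0, -2.4]
finger_gap: 0.223
```

>>> {"fn": "jog_arm", "kwargs": {
  "commands": [
    [[0, 0, -0.016, 0, 1], [0, 0, -0.016, 0, 1], [0, 0, -0.016, 0, 1], [0, 0, 0, 0, 1]]
  ]
}}

```text
time: 15.35
tcp_pos: [540.5, 30.6, 178.5]
eef_rot: [2.221, -2.221, -0.001]
wrist_force: [1.5, 1.9, -2.2]
finger_gap: 0.225
```

>>> {"fn": "jog_arm", "kwargs": {
  "commands": [
    [[0.006, -0.0027, 0, 0, 1], [0.006, -0.0027, 0, 0, 1], [0.006, -0.0027, 0, 0, 1], [0.0064, -0.0027, 0, 0, 1], [0, 0, 0, 0, 1]]
  ]
}}

```text
time: 15.85
tcp_pos: [546.2, 28.1, 178.9]
eef_rot: [2.22, -2.221, -0.002]
wrist_force: [-1.8, 4.3, -1.6]
finger_gap: 0.224
```

```bash
python3 - <<'E'
from h import *
for i in range(2):st();save('side','s8',(215,120,325,240),5)
E
```

```text
[546.21  28.05 178.95] endz 27.2 F [-1.76  4.31 -1.63] M [1.08 0.64 0.01]
[546.21  28.07 178.95] endz 27.2 F [-2.03  4.41 -2.96] M [1.21 0.68 0.01]
```

View pics/s8.png

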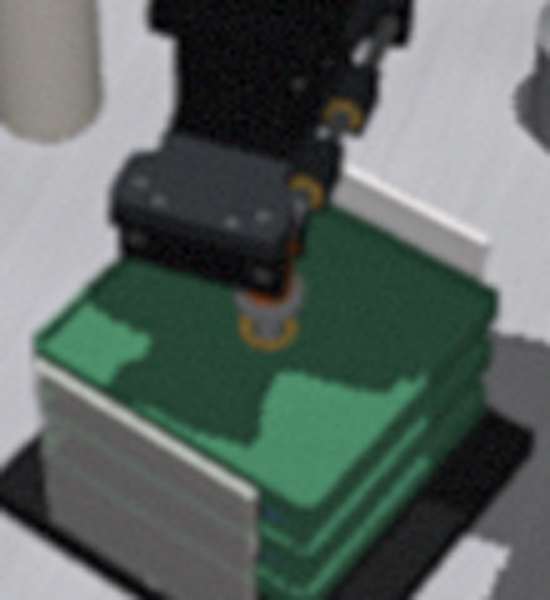

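>>> {"fn": "jog_arm", "kwargs": {
  "commands": [
    [[0, 0, -0.012, 0, 1], [0, 0, -0.008, 0, 1], [0, 0, -0.003, 0, 1], [0, 0, 0, 0, 1], [0, 0, 0, 0, 1]]
  ]
}}

```text
time: 16.45
tcp_pos: [546.5, 27.9, 173.2]
eef_rot: [2.221, -2.222, -0.001]
wrist_force: [-2.4, 4.5, -3.4]
finger_gap: 0.227
```

>>> {"fn": "jog_arm", "kwargs": {
  "commands": [
    [[0, 0, -0.002, 0, 1], [0, 0, 0, 0, 1]]
  ]
}}

```text
time: 16.65
tcp_pos: [546.7, 27.8, 172.9]
eef_rot: [2.221, -2.222, 0.0]
wrist_force: [-1.1, 3.7, -2.2]
finger_gap: 0.229
```

>>> {"fn": "jog_arm", "kwargs": {
  "commands": [
    [[0, 0, -0.0016, 0, 1], [0, 0, 0, 0, 1]]
  ]
}}

```text
time: 16.85
tcp_pos: [546.8, 27.8, 172.6]
eef_rot: [-2.221, 2.222, -0.0]
wrist_force: [-2.6, 3.8, -0.4]
finger_gap: 0.229
```

```bash
python3 - <<'E'
from h import *
for i in range(3):st();optics.capture('side')
E
```

```text
[546.75  27.84 172.58] endz 20.9 F [-2.64  3.77 -0.41] M [0.99 0.74 0.09]
[546.76  27.84 172.57] endz 20.9 F [-2.2   3.74 -0.97] M [1.01 0.64 0.  ]
[546.77  27.86 172.58] endz 20.9 F [-2.33  3.73 -0.82] M [ 0.98  0.67 -0.05]
```

>>> {"fn": "jog_arm", "kwargs": {
  "commands": [
    [[0, 0, -0.0016, 0, 1], [0, 0, 0, 0, 1]]
  ]
}}

```text
time: 17.2
tcp_pos: [546.8, 27.8, 172.1]
eef_rot: [2.221, -2.222, 0.0]
wrist_force: [-1.6, 3.0, -1.3]
finger_gap: 0.226
```

>>> {"fn": "jog_arm", "kwargs": {
  "commands": [
    [[0, 0, -0.0016, 0, 1], [0, 0, 0, 0, 1]]
  ]
}}

```text
time: 17.4
tcp_pos: [546.7, 27.8, 171.6]
eef_rot: [2.221, -2.222, 0.0]
wrist_force: [-2.0, 2.3, -2.1]
finger_gap: 0.224
```

>>> {"fn": "jog_arm", "kwargs": {
  "commands": [
    [[0, 0, -0.002, 0, 1], [0, 0, 0, 0, 1]]
  ]
}}

```text
time: 17.6
tcp_pos: [546.7, 27.8, 171.1]
eef_rot: [2.221, -2.222, 0.0]
wrist_force: [-1.8, 3.8, -0.6]
finger_gap: 0.23
```

>>> {"fn": "jog_arm", "kwargs": {
  "commands": [
    [[0, 0, -0.002, 0, 1], [0, 0, 0, 0, 1]]
  ]
}}

```text
time: 17.8
tcp_pos: [546.7, 27.9, 170.6]
eef_rot: [2.221, -2.222, 0.0]
wrist_force: [-2.0, 3.6, -0.8]
finger_gap: 0.226
```

>>> {"fn": "jog_arm", "kwargs": {
  "commands": [
    [[0, 0, -0.002, 0, 1], [0, 0, 0, 0, 1]]
  ]
}}

```text
time: 18.0
tcp_pos: [546.7, 27.9, 170.1]
eef_rot: [2.221, -2.222, -0.0]
wrist_force: [-1.9, 2.9, -1.3]
finger_gap: 0.224
```

```bash
python3 - <<'E'
from h import *
for i in range(3):st();optics.capture('side')
E
```

```text
[546.68  27.85 170.13] endz 18.4 F [-1.88  2.94 -1.27] M [0.89 0.53 0.03]
[546.68  27.83 170.11] endz 18.4 F [-1.95  3.53 -1.23] M [0.93 0.56 0.03]
[546.68  27.86 170.16] endz 18.5 F [-2.34  3.7  -2.25] M [0.89 0.52 0.02]
```

>>> {"fn": "jog_arm", "kwargs": {
  "commands": [
    [[0, 0, -0.004, 0, 1], [0, 0, -0.004, 0, 1], [0, 0, 0, 0, 1]]
  ]
}}

```text
time: 18.45
tcp_pos: [546.7, 27.9, 168.0]
eef_rot: [2.221, -2.222, -0.0]
wrist_force: [-0.7, 3.3, -3.1]
finger_gap: 0.225
```

>>> {"fn": "jog_arm", "kwargs": {
  "commands": [
    [[0, 0, -0.004, 0, 1], [0, 0, -0.004, 0, 1], [0, 0, 0, 0, 1]]
  ]
}}

```text
time: 18.75
tcp_pos: [546.7, 27.8, 166.0]
eef_rot: [2.221, -2.222, -0.0]
wrist_force: [-1.2, 4.1, -3.5]
finger_gap: 0.225
```

>>> {"fn": "jog_arm", "kwargs": {
  "commands": [
    [[0, 0, -0.004, 0, 1], [0, 0, -0.004, 0, 1], [0, 0, 0, 0, 1]]
  ]
}}

```text
time: 19.05
tcp_pos: [546.7, 27.9, 164.0]
eef_rot: [2.221, -2.222, -0.0]
wrist_force: [-1.6, 3.2, -2.7]
finger_gap: 0.226
```

```bash
python3 - <<'E'
from h import *
for i in range(3):st();save('side','s9',(215,120,325,240),5)
E
```

```text
[546.68  27.89 164.05] endz 12.3 F [-1.56  3.19 -2.69] M [ 0.87  0.55 -0.03]
[546.65  27.9  164.06] endz 12.4 F [-2.03  4.71 -3.2 ] M [ 0.95  0.52 -0.03]
[546.65  27.88 164.05] endz 12.4 F [-1.33  3.89 -3.43] M [0.95 0.5  0.02]
```

View pics/s9.png

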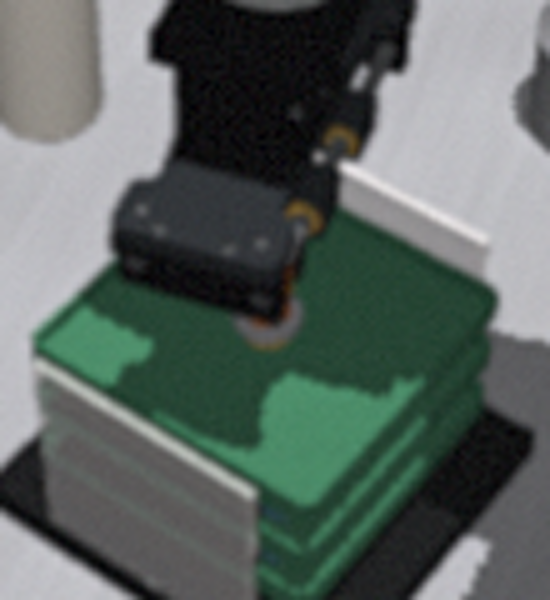

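The collar is about 4 mm above the top tray. Finishing with small steps.

>>> {"fn": "jog_arm", "kwargs": {
  "commands": [
    [[0, 0, -0.004, 0, 1], [0, 0, -0.004, 0, 1], [0, 0, 0, 0, 1]]
  ]
}}

```text
time: 19.5
tcp_pos: [546.7, 27.9, 162.1]
eef_rot: [2.221, -2.222, -0.0]
wrist_force: [-1.9, 4.0, -3.0]
finger_gap: 0.229
```

>>> {"fn": "jog_arm", "kwargs": {
  "commands": [
    [[0, 0, -0.004, 0, 1], [0, 0, 0, 0, 1]]
  ]
}}

```text
time: 19.7
tcp_pos: [546.7, 27.9, 161.1]
eef_rot: [2.221, -2.222, 0.0]
wrist_force: [-2.5, 4.2, -1.5]
finger_gap: 0.224
```

>>> {"fn": "jog_arm", "kwargs": {
  "commands": [
    [[0, 0, -0.004, 0, 1], [0, 0, 0, 0, 1]]
  ]
}}

```text
time: 19.9
tcp_pos: [546.7, 27.9, 160.1]
eef_rot: [2.221, -2.222, 0.0]
wrist_force: [-1.6, 4.1, -2.2]
finger_gap: 0.225
```

>>> {"fn": "jog_arm", "kwargs": {
  "commands": [
    [[0, 0, -0.004, 0, 1], [0, 0, 0, 0, 1]]
  ]
}}

```text
time: 20.1
tcp_pos: [546.7, 27.9, 159.1]
eef_rot: [2.221, -2.222, 0.0]
wrist_force: [-1.6, 3.8, -2.1]
finger_gap: 0.226
```

>>> {"fn": "jog_arm", "kwargs": {
  "commands": [
    [[0, 0, -0.004, 0, 1], [0, 0, 0, 0, 1]]
  ]
}}

```text
time: 20.3
tcp_pos: [546.8, 27.9, 158.2]
eef_rot: [-2.221, 2.222, -0.0]
wrist_force: [-2.0, 3.5, 0.0]
finger_gap: 0.221
```

```bash
python3 - <<'E'
from h import *
for i in range(3):st();optics.capture('side')
E
```

```text
[546.8   27.87 158.25] endz 6.5 F [-2.03  3.54  0.02] M [0.93 0.51 0.03]
[546.78  27.85 158.24] endz 6.5 F [-2.84  3.91  0.29] M [ 0.99  0.54 -0.01]
[546.8   27.87 158.26] endz 6.6 F [-2.74  4.53 -0.03] M [0.95 0.52 0.05]
```

>>> {"fn": "jog_arm", "kwargs": {
  "commands": [
    [[-0.0016, 0.003, 0, 0, 1], [0, 0, 0, 0, 1], [0, 0, 0, 0, 1]]
  ]
}}

```text
time: 20.75
tcp_pos: [546.6, 28.3, 158.4]
eef_rot: [-2.221, 2.222, -0.002]
wrist_force: [-0.7, 0.1, 0.0]
finger_gap: 0.228
```

Side load gone. I'll let go, then rise straight up.

>>> {"fn": "jog_arm", "kwargs": {
  "commands": [
    [[0, 0, 0, 0, 0.5], [0, 0, 0, 0, 0.5], [0, 0, 0, 0, 0.5], [0, 0, 0, 0, 0.5], [0, 0, 0, 0, 0.5]]
  ]
}}

```text
time: 21.25
tcp_pos: [546.3, 28.6, 158.2]
eef_rot: [2.221, -2.222, 0.0]
wrist_force: [-0.8, 0.2, 0.4]
finger_gap: 0.492
```

>>> {"fn": "jog_arm", "kwargs": {
  "commands": [
    [[0, 0, 0.04, 0, 0.5], [0, 0, 0.1, 0, 0.5], [0, 0, 0.15, 0, 0.5], [0, 0, 0.15, 0, 0.5], [0, 0, 0.1, 0, 0.5]]
  ]
}}

```text
time: 21.75
tcp_pos: [546.5, 28.6, 296.7]
eef_rot: [-2.22, 2.22, -0.004]
wrist_force: [1.3, 1.0, -0.0]
finger_gap: 0.499
```

>>> {"fn": "jog_arm", "kwargs": {
  "commands": [
    [[0, -0.18, 0, 0, 0.5], [0, -0.18, 0, 0, 0.5], [0, -0.18, 0, 0, 0.5], [0, -0.18, 0, 0, 0.5], [0, 0, 0, 0, 0.5]]
  ]
}}

```text
time: 22.25
tcp_pos: [546.1, -155.8, 293.7]
eef_rot: [2.216, -2.226, 0.002]
wrist_force: [0.3, -0.2, 0.3]
finger_gap: 0.502
```

```bash
python3 - <<'E'
from h import *
st();save('side','s10',(215,120,325,240),5);save('top','t10',(210,150,310,250),5)
E
```

```text
[ 546.06 -155.76  293.72] endz 142.0 F [ 0.27 -0.2   0.29] M [ 0.08  0.01 -0.03]
```

View pics/s10.png

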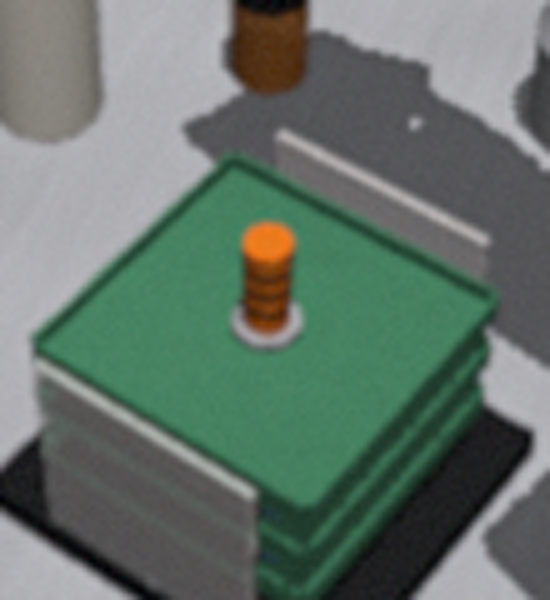

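View pics/t10.png

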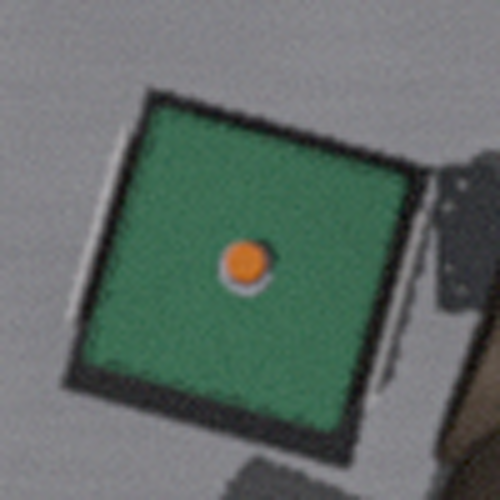

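```bash
python3 - <<'E'
from h import *
print(tri(ray('side',(268.8-.5,168.6-.5)),ray('top',(258.8-.5,202.2-.5))))
e=np.array([546.4,28.4,0])
print('expected seated: top,collar',(proj('side',[e+[-.8,0,176],e+[-.8,0,126]])+.5-[215,120])*5)
print(close_job())
E
```

```text
(array([547.32993942,  29.65935106, 176.54189312]), np.float64(4.317355885550959))
expected seated: top,collar [[268.78575243 242.37482184]
 [266.92422109 317.67243015]]
the job is handed in; nothing more can be done
None
```

The job is done and handed in: the tie rod is through all three trays and into the foot's hole, with its collar down on the top tray. The hand-in gives no verdict.

- **Pick-up:** I took the orange-handled rod out of its holder and left the three green look-alikes alone.
- **Top and middle trays:** The rod went into both holes with no rise in force. It carried the top tray into line with the middle one.
- **Bottom tray:** The rod first stood on this tray at about 4 N. A slide of roughly 2 to 3 mm dropped it into the hole.
- **Foot:** I drew all three trays back to the foot's axis and lowered the rod until the collar pressed with about 2 N. I eased off the 4 N side load, let go and moved clear.

**Last checks:**
- **Forces:** Vertical contact forces stayed around 4 N or less in the readings between steps, and side forces below about 5 N.
- **Seating:** The rod's end reached about 6.5 mm above the table by the arm's own position while pressed; seated should be 8 mm.
- **Pictures:** After release the rod stood upright with its collar on the tray. In the side view, the handle's top was within 1 pixel of where a seated rod's should be.
- **Handle height:** Triangulated from both cameras, the handle's top came to 176.5 mm, against 176 mm expected. The two camera rays missed each other by 4.3 mm, more than on my earlier measurements, so this is the weaker check.
- **Bystanders:** I did not measure the shakers, bottles or sugar pot afterwards. The gripper was never brought close to them.

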